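# Clamp the biscuit mould in the screw press

### The arm

A 6-joint arm with a two-finger parallel gripper is mounted at the origin on the work surface. World frame = base frame: x ahead of the robot, y to its left, z up, the work surface at z = 0. Lengths are in mm, angles in degrees, forces in N, time in s.
With the tool pointing down it reaches from about 275 to 725 mm from the base axis. Payload 15.9 kg.
Tool frame: the origin (TCP) lies midway between the tips of the shut fingers; the grasp point (between the pads) lies 19 mm behind it; y points along the fingers, x is the direction in which the jaws open and shut, and the axes are right-handed (so a half turn about y gives the same grasp; the last joint's range is limited). The gripper opens to 85 mm and grips with 20 to 120 N. Pads are 22 mm wide; open, the fingers measure 114 mm over their backs; the gripper's body (76 mm by 85 mm) begins 54 mm behind the grasp point. The pads swing forward as they close: fully open they stand 13 mm farther back than shut.
Start: joints at [-71.792, 12.198, -1.971, 75.831, 0, 90], TCP at [156.232, -474.949, 231.306] pointing down, gripper open.
Joint ranges: [-170.91, 170.91], [-42.67, 98.43], [-65.05, 77.54], [-120.47, 116.71], [-90, 82.35], [-180, 180]. Speed limits (degrees/s): [108.29, 108.29, 136.94, 147.25, 180, 180].

### API

Orientations are given as [roll, pitch, yaw] about the fixed x, y, z axes, in that order (R = Rz(yaw) Ry(pitch) Rx(roll)).
In Python, from cell import robot, sense, viewer gives the robot as it stands. Calls block until the motion is done:
- robot.goto(position, orientation): joint-space move of the TCP to a pose.
- robot.servo_line(position, attitude=None, velocity=150, contact_N=None): straight line of the TCP; attitude=None keeps the orientation; velocity is the mean speed in mm/s. With contact_N (N) it stops when the force on the tool has changed by that much, and returns True; else False.
- robot.move_joints(angles): joint-space move.
- robot.open_gripper() and robot.close(): open the fingers fully, or close them until they stop; the grip force is fixed at half the most.
- robot.sleep(seconds).
- robot.inverse_kinematics(position, orientation): joint angles nearest the present ones, or None.
- sense(): the state.
- viewer.capture(name): name is "side" or "top"; returns (picture, depth): 420x560x3 uint8, blue, green, red; 420x560 float32, mm along the optical axis (not along the pixel's ray), 0 where there is no reading.
- viewer.get_calibration(name): a dict with "fx", "fy", "cx", "cy" (pixels), "dist_coeffs" ([k1, k2, p1, p2, k3] as OpenCV has them; the pictures are not rectified), "extrinsics" (4x4, takes a point from world to camera coordinates). Camera axes: x right, y down, z forward; pixel columns grow to the right and rows downward; lengths in mm; the calibration is good to about 2 mm. A picture is of the moment at which its call begins. get_calibration takes no time and is no camera call.
A pose or a line that the arm cannot do raises robot.MotionError and nothing moves.
- robot.finish_job(): hands the job in, once; it reports no verdict.
The state is a dict: "time": time; "joint_pos": joint angles; "qd": joint speeds; "joint_efforts": joint torques, N m; "position": TCP position; "tcp_rot": TCP orientation; "contact_force": force on the tool from outside, world axes, zero at the start; "ft_torque": the same for the moment, N m; "grip_width": finger opening in mm.
Only numpy, scipy, OpenCV 4.12 (cv2) and the standard library are available. Lean on these libraries where they do the work, as an engineer would, in place of code of your own. Each camera call takes 0.05 s, during which the arm holds its last target. There are 200 camera calls.

### The job

Slide the round metal mould along the press bed by its wooden handle until it is fully home against both stop pins, then wind the press's T-handle clockwise, half turn by half turn, until the rubber pad bites and the mould is firmly clamped. Stop as soon as the handle has gone clearly stiffer: overtightening dents the mould. Let go of everything, and leave the other things on the table where they are.

Things in the scene. Friction and masses are not known exactly. Their poses are not given: they have to be found in the camera images.
- seat (a point): Point on the screw axis of the fixed grey press, 12 mm above the table, where the mould's centre belongs. x is level and points to the back of the press (away from the robot), y left, z up. Two 20 mm steel posts stand 90 mm left and right of it and carry the cross-beam.
- beam_top (a point): Middle of the top of the press's cross-beam, on the screw axis, 150 mm above the table. The beam is 40 mm deep (x), 220 mm wide and 24 mm thick; the brass collar on it is 8 mm high. Axes as seat.
- bed_top (a point): Point on the screw axis, on top of the fixed aluminium bed (140 mm wide, reaching 120 mm forward and 70 mm back from here), 26 to 34 mm above the table: its height differs from time to time. Two 16 mm steel stop pins, 24 mm tall, stand on it 48 mm behind this point and 41 mm left and right; the mould resting against both is centred on the screw axis.
- mould: Closed round aluminium mould, 110 mm diameter, roughly 45 mm high, 0.4 to 0.8 kg, loose on the bed 25 to 50 mm short of home. Origin: centre of its underside, z up. Its handle, a wooden bar 18 mm wide and 18 mm tall, points along its -x axis, 65 to 165 mm from the origin, centre line 32 mm above the underside.
- mould_grip (a point): A good place to hold the mould's wooden handle: on its centre line, 130 mm from the mould's centre, 32 mm above its underside; axes as the mould's.
- bar (a point): Middle of the T-handle, on the screw axis, 220 to 235 mm above the table at the start: a level round steel bar, 12 mm thick, 140 mm long, with 15 mm ball ends and a 26 mm hub. x runs along the bar, z is up. Clockwise from above lowers screw, bar and pad together, 20 mm a turn; it needs about 0.5 to 1.2 turns until the pad meets the mould. It stays where it is left.
- press: The press; origin on the table under the screw axis, axes as seat. A black rubber pad, a 64 mm disc, hangs under the screw roughly 13 cm below the bar. Free, the handle takes a steady 0.42 N m; from first contact the torque climbs steeply, about 1 N m per radian, and every extra 0.1 N m is 31 N on the mould. Well clamped: 80 N (extra 0.25 N m). Below 40 N it is loose, above 130 N it dents.
- yeast_jar: amber jar with a dark lid, 68 mm across, 95 mm tall, standing right of the press; bystander, origin under its centre
- mug: blue mug, 76 mm across, 90 mm tall, left of the press; bystander, origin under its centre
- marker_a: yellow pen lying on the table left in front of the press, about 130 mm long, 16 mm thick; bystander, origin at its middle
- marker_b: green pen lying on the table right in front of the press, about 130 mm long, 16 mm thick; bystander, origin at its middle
- loaf_tin: aluminium loaf tin, 105 x 190 x 60 mm, far left; bystander, origin under its centre
- spoon: steel spoon lying in front, on the left, under 250 mm long; bystander, origin under its middle
- bowl: steel bowl 140 mm across, 75 mm tall, far right; bystander, origin under its centre
There are look-alikes about, which are no part of the job. What is shaped like the mould but yellow is not meant.

How it is judged (in metres and radians):
On the way, in this order (a step that is already met when the one before it is completed fails the run):
1. the mould is home against the stop pins (within 6 mm of the screw axis), with the pad still clear of it (horizontal distance between mould and seat below 0.006 m and contact force between press and mould below 1 N), for 0.2 s.
2. the pad presses on the mould with more than 40 N (contact force between press and mould above 40 N and horizontal distance between mould and seat below 0.008 m), for 0.3 s.
At the end, for the whole second after the job is handed in: The mould rests centred under the pad (its centre within 8 mm of the screw axis), clamped by the pad with 40 to 130 N, at rest and released (all of step 2 and contact force between press and mould below 130 N and linear speed of mould below 0.01 m/s); the robot touches nothing.
It fails at once if the mould is dented: the pad presses on it with more than 130 N (contact force between press and mould above 130 N).
It fails at once if a bystander is pushed away by more than 30 mm (distance of any of yeast_jar, marker_a, marker_b, loaf_tin, mug, spoon, bowl from where it was at the start of the episode above 0.03 m).
It fails at once if the jar, the mug or the bowl is tipped over (angle between any of yeast_jar, mug, bowl's own z axis and vertical above 0.5 rad).
It also fails if it takes over 72 s, if anything falls off the work surface, if the arm or the gripper's body presses on something with over 40 N, if the wrist force passes 120 N, or if a joint passes its speed limit or range.

## Working session

There is one attempt and no reset: what is moved stays moved. The work goes in short steps, each a Python script; the robot and the scene stay as the last script left them, time stands still between calls to the robot, and variables do not carry over. Pictures are saved under pics/ and viewed, about 8 in all and at most 12, crops included, and the job is handed in when it is done.

```bash
ls; mkdir -p pics; cat > h.py <<'E'
import numpy as np, cv2
from cell import robot, sense, viewer
def cap(n,save=None):
    p,d=viewer.capture(n)
    if save: cv2.imwrite(f'pics/{save}.png',p); np.save(f'pics/{save}.npy',d)
    return p,d
def cloud(n,d):
    c=viewer.get_calibration(n); K=np.array([[c['fx'],0,c['cx']],[0,c['fy'],c['cy']],[0,0,1.]])
    h,w=d.shape; uv=np.stack(np.meshgrid(np.arange(w),np.arange(h)),-1).reshape(-1,1,2).astype(np.float64)
    r=cv2.undistortPoints(uv,K,np.array(c['dist_coeffs'],float)).reshape(h,w,2)
    P=np.dstack([r*d[...,None],d]).reshape(-1,3); E=np.array(c['extrinsics'])
    W=((P-E[:3,3])@E[:3,:3]).reshape(h,w,3); W[d<=0]=np.nan
    return W
E
python3 - <<'E'
from h import *
for n in('side','top'):
    p,d=cap(n,n+'0'); c=viewer.get_calibration(n);print(n,c['fx'],np.round(-np.array(c['extrinsics'])[:3,:3].T@np.array(c['extrinsics'])[:3,3]), (d>0).mean())
    np.save(f'pics/{n}0w.npy',cloud(n,d))
print(sense())
E
```

```text
pics
side 428.0518681231825 [-190.  736.  801.] 0.9923724489795919
top 468.8586801388212 [ 258.   13. 1830.] 0.9960246598639456
{'time': 0.1, 'joint_pos': array([-7.17927529e+01,  1.22223125e+01, -2.00446313e+00,  7.58332592e+01,
        5.03821755e-04,  8.99989487e+01]), 'qd': array([-0.04614641, -0.07883749,  0.22672214,  0.00416398,  0.12988277,
       -0.03388271]), 'joint_efforts': array([-3.81379388e-03, -6.87246680e+01,  4.87808239e+01,  1.21762816e-02,
       -2.95541186e-04,  4.23887809e-05]), 'position': array([ 156.12927467, -474.65864818,  230.86405689]), 'tcp_rot': array([-8.99994951e+01,  6.00348653e-02, -7.17917016e+01]), 'contact_force': array([0.31931922, 0.32828859, 0.45866168]), 'ft_torque': array([-0.02963275, -0.01999229, -0.04076237]), 'grip_width': 85.59347855170323}
```

View pics/side0.png

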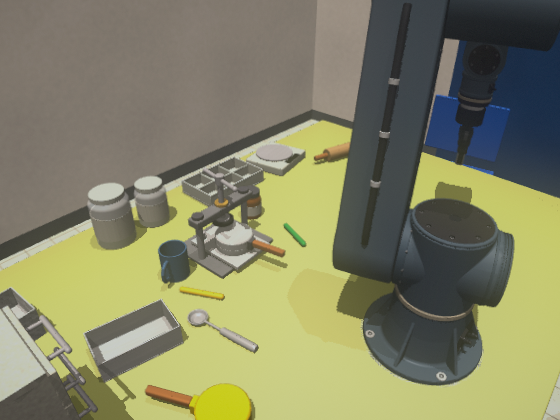

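View pics/top0.png

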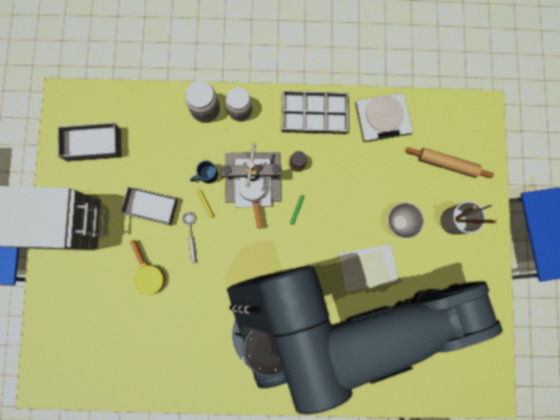

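Two things could be the mould: the grey one in the press, at top (252,188) and side (233,238) with its handle at top (258,213), and the yellow look-alike at top (149,279). I choose the grey one and will check it in a crop.

```bash
python3 - <<'E'
from h import *
a=cv2.resize(cv2.imread('pics/top0.png')[130:240,190:315],None,fx=4,fy=4,interpolation=2)
b=cv2.resize(cv2.imread('pics/side0.png')[160:290,150:310],None,fx=3.4,fy=3.4,interpolation=2)[:440]
b=cv2.resize(b,(300*1,int(300*b.shape[0]/b.shape[1]))) if 0 else b
o=np.zeros((442,a.shape[1]+b.shape[1],3),np.uint8);o[:a.shape[0],:a.shape[1]]=a;o[:b.shape[0],a.shape[1]:]=b
o=cv2.resize(o,(800,int(442*800/o.shape[1])));print(o.shape);cv2.imwrite('pics/crop.png',o)
for n,(r0,r1,c0,c1) in {'top':(130,240,190,315),'side':(160,290,150,310)}.items():
    W=np.load(f'pics/{n}0w.npy')[r0:r1,c0:c1]; I=cv2.imread(f'pics/{n}0.png')[r0:r1,c0:c1]
    z=W[...,2]; print(n,'hist',np.histogram(z[np.isfinite(z)],bins=np.arange(-10,260,10))[0])
    for lo,hi in((205,250),(140,156),(66,86),(22,38)):
        m=(z>lo)&(z<hi); P=W[m]
        if len(P): print(n,lo,hi,len(P),'med',np.median(P,0).round(1),'min',P.min(0).round(),'max',P.max(0).round(),'rect',[np.round(t,1) for t in cv2.minAreaRect(P[:,:2].astype(np.float32))])
    hsv=cv2.cvtColor(I,cv2.COLOR_BGR2HSV); m=(hsv[...,0]<16)&(hsv[...,1]>120)&(z>40)&(z<90)
    P=W[m]; print('handle',len(P)); 
    if len(P): print(np.median(P,0).round(1),[np.round(t,1) for t in cv2.minAreaRect(P[:,:2].astype(np.float32))], np.percentile(P[:,2],[10,50,90]))
E
```

```text
(338, 800, 3)
top hist [4795 4914  981  552  223   73   75  353  386  108  186   48    4    4
   36  248  287   68    1    1    0    0    1   24  111   38]
top 205 250 174 med [602.4  80.2 235.3] min [529.  67. 217.] max [681.  95. 250.] rect [array([605.3,  80.5]), array([ 24.7, 152.1]), np.float64(88.4)]
top 140 156 456 med [602.3  78.  149.6] min [580. -28. 140.] max [630. 189. 156.] rect [array([605.1,  80.2]), array([ 41.7, 216.3]), np.float64(2.6)]
top 66 86 663 med [552.8  71.1  72.1] min [ 402. -125.   66.] max [691. 317.  86.] rect [array([622. ,  95.9]), array([332.1, 314.9]), np.float64(56.9)]
top 22 38 672 med [555.   76.3  28.1] min [ 353. -157.   22.] max [796. 315.  38.] rect [array([584.8,  78.6]), array([356. , 548.7]), np.float64(12.0)]
handle 110
[462.9  53.6  68.4] [array([540.3,  -3.7]), array([ 70.6, 286.6]), np.float64(56.0)] [62.64649538 68.3734992  74.51914827]
side hist [5867 4540 1338 1442 1009  876  512  688  875  298  249  227  103   87
  319  417  328   56   19   19   15   18   17   55  141   39]
side 205 250 262 med [594.9  83.1 233.1] min [524.  63. 205.] max [676.  93. 246.] rect [array([599.3,  79.2]), array([ 23.9, 153.6]), np.float64(79.3)]
side 140 156 601 med [589.8 100.7 148.8] min [575. -30. 140.] max [851. 189. 156.] rect [array([715.8,  87.2]), array([273.9, 217.9]), np.float64(3.5)]
side 66 86 1429 med [573.7  95.9  71.6] min [ 393. -119.   66.] max [840. 312.  86.] rect [array([627.9,  97.3]), array([356.9, 332.1]), np.float64(55.3)]
side 22 38 2107 med [761.3 -16.7  28.6] min [ 477. -472.   22.] max [951. 316.  38.] rect [array([742.1, -37.2]), array([395. , 778.1]), np.float64(31.4)]
handle 137
[452.7  55.4  67.6] [array([533.8,   3.7]), array([ 68.1, 281.5]), np.float64(59.2)] [65.30674533 67.62905482 69.91862666]
```

View pics/crop.png

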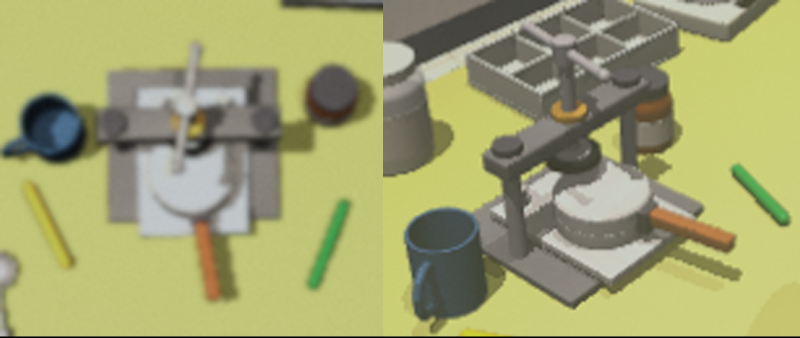

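The crop shows the grey mould with the orange-brown handle in front of the beam (crop-left pixels (190,180) for the body, (208,260) for the handle), so the choice is right. Next I fit the geometry.

```bash
python3 - <<'E'
from h import *
from scipy.optimize import least_squares
def ax(P):
    P=P[:,:2]; c=np.median(P,0); v=np.linalg.svd(P-P.mean(0))[2][0]; return P.mean(0).round(1), np.degrees(np.arctan2(v[1],v[0])).round(1)
for n in('top','side'):
    W=np.load(f'pics/{n}0w.npy'); I=cv2.imread(f'pics/{n}0.png'); hsv=cv2.cvtColor(I,cv2.COLOR_BGR2HSV)
    x,y,z=np.moveaxis(W,-1,0); box=lambda a,b,c,d,e,f:(x>a)&(x<b)&(y>c)&(y<d)&(z>e)&(z<f)
    P=W[box(500,700,40,120,215,250)]; print(n,'bar',len(P),ax(P),'z',np.percentile(P[:,2],[10,50,90,98]).round(1),P[:,0].min(),P[:,0].max())
    P=W[box(570,640,-40,200,143,154)]; r=cv2.minAreaRect(P[:,:2].astype(np.float32)); print(' beam',ax(P),r,np.median(P[:,2]))
    m=box(380,520,0,120,45,90)&(hsv[...,0]<16)&(hsv[...,1]>110); P=W[m]; print(' handle',len(P),ax(P),cv2.minAreaRect(P[:,:2].astype(np.float32)),np.median(P[:,2]))
    m=box(480,572,5,150,64,82)&(hsv[...,1]<90); P=W[m]; H=cv2.convexHull(P[:,:2].astype(np.float32))[:,0]; H=H[H[:,0]<545]
    s=least_squares(lambda c:np.hypot(*(H-c).T)-55,[560,75],loss='soft_l1'); print(' mould',len(P),s.x.round(1),s.cost,'z',np.median(P[:,2]))
    P=W[box(485,530,0,20,20,45)]; print(' bed z',len(P),np.median(P[:,2]))
for p in ([460,54,110],[430,54,41]): print(robot.inverse_kinematics(p,[-90,0,90]),robot.inverse_kinematics(p,[-90,0,-90]))
E
```

```text
top bar 174 (array([604.4,  80.4]), np.float64(173.0)) z [229.1 235.3 244.3 247.1] 529.4907041585528 681.0436875836781
 beam (array([603.2,  82.5]), np.float64(92.3)) ((604.849609375, 80.11646270751953), (41.52901840209961, 216.40550231933594), 2.8220221996307373) 149.33979468017236
 handle 91 (array([452.6,  56.5]), np.float64(-168.4)) ((450.435546875, 55.10449981689453), (95.28819274902344, 14.888006210327148), 12.868827819824219) 68.67522542294505
 mould 397 [552.7  74.3] 32.67594812715508 z 71.64845533416302
 bed z 32 26.087815315003912
side bar 247 (array([594.8,  81.7]), np.float64(173.4)) z [225.8 233.4 242.9 244.4] 523.6030491243627 676.0204897964826
 beam (array([594.3,  88.3]), np.float64(92.2)) ((600.8892211914062, 79.90335845947266), (43.937808990478516, 218.20457458496094), 2.455106735229492) 149.1670202455351
 handle 121 (array([445.2,  56.6]), np.float64(-168.3)) ((443.8760681152344, 54.541473388671875), (98.15714263916016, 17.24530029296875), 11.95624828338623) 67.54409050943673
 mould 556 [551.5  75.3] 28.515786161236434 z 71.17413109657912
 bed z 29 27.660630686008602
[  6.69538278  11.36623761 -21.04183419  57.59192819   0.
   6.69538278] [   6.69538278   11.36623761  -21.04183419   57.59192819    0.
 -173.30461722]
[  7.15781301  12.17232582 -31.29566763  46.53200655   0.
   7.15781301] [   7.15781301   12.17232582  -31.29566763   46.53200655    0.
 -172.84218699]
```

```bash
cat >> h.py <<'E'
from scipy.spatial.transform import Rotation as Ro
def tcp(g,ori):  # TCP for a grasp point g
    return np.array(g,float)+19*Ro.from_euler('xyz',ori,degrees=True).as_matrix()[:,1]
def st(t=''):
    s=sense(); print(t,'t',round(s['time'],2),'p',s['position'].round(1),'F',s['contact_force'].round(1),'M',s['ft_torque'].round(2),'w',round(s['grip_width'],1)); return s
E
python3 - <<'E'
from h import *
o=[-105,0,101]; g=np.array([424,51,60.])
print(robot.inverse_kinematics(tcp(g,o),o))
robot.goto(tcp(g+[-20,0,110],o),o); st('above')
robot.servo_line(tcp(g+[0,0,0],o),velocity=150); st('down')
p,d=cap('top','g1'); cv2.imwrite('pics/g1c.png',cv2.resize(p[130:250,190:315],None,fx=5,fy=5,interpolation=2))
robot.close(); st('closed')
E
```

```text
[  5.95259454   0.28416888 -47.77149945  26.99989082   1.30478841
  -4.87626308]
above t 2.21 p [409.1  51.5 151.8] F [-0.4 -0.7  0.3] M [0.01 0.22 0.06] w 85.6
down t 3.1 p [429.2  51.9  42.2] F [ 0.4  0.5 -0.1] M [ 0.01  0.18 -0.04] w 85.6
closed t 3.77 p [428.9  52.1  41.8] F [-3.4  1.7  4.1] M [0.2  0.46 0.27] w 16.9
```

View pics/g1c.png

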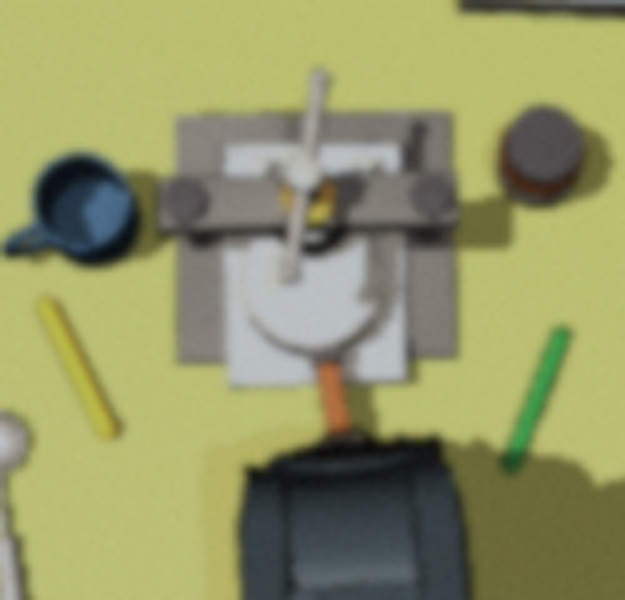

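The gripper closed on the handle (width 17), with the mould body at crop (320,280) and the pins at (275,160) and (370,160). Next I slide it home.

```bash
python3 - <<'E'
from h import *
p0=sense()['position']; d=np.array([47,3.5,0])
print(robot.servo_line(p0+d*.45,velocity=50)); st('a')
print(robot.servo_line(p0+d*1.3,velocity=30,contact_N=14)); s=st('b'); print((s['position']-p0).round(1))
p,dd=cap('side','h1'); W=cloud('side',dd); 
q,d2=cap('top','h1t'); W2=cloud('top',d2)
a=cv2.resize(p[160:290,150:310],None,fx=2.5,fy=2.5,interpolation=2); b=cv2.resize(q[140:240,200:300],None,fx=3.9,fy=3.9,interpolation=2)[:325]
o=np.zeros((325,800,3),np.uint8); o[:,:400]=a; o[:,405:795]=b; cv2.imwrite('pics/h1c.png',o)
from scipy.optimize import least_squares
for n,w,i in(('side',W,p),('top',W2,q)):
    x,y,z=np.moveaxis(w,-1,0); hs=cv2.cvtColor(i,cv2.COLOR_BGR2HSV)
    m=(x>500)&(x<595)&(y>5)&(y<150)&(z>64)&(z<82)&(hs[...,1]<90); H=cv2.convexHull(w[m][:,:2].astype(np.float32))[:,0]; H=H[H[:,0]<582]
    r=least_squares(lambda c:np.hypot(*(H-c).T)-55,[600,78],loss='soft_l1'); print(n,r.x.round(1),r.cost)
E
```

```text
False
a t 4.35 p [450.3  53.6  41.8] F [0.2 0.9 2.5] M [0.09 0.03 0.09] w 16.9
True
b t 4.72 p [451.2  53.7  41.4] F [-1.7 -0.2  7.6] M [ 0.1  -0.03  0.03] w 17.2
[22.4  1.7 -0.4]
side [577.3  77.6] 31.899036820473455
top [573.5  78.7] 38.78643837472466
```

View pics/h1c.png

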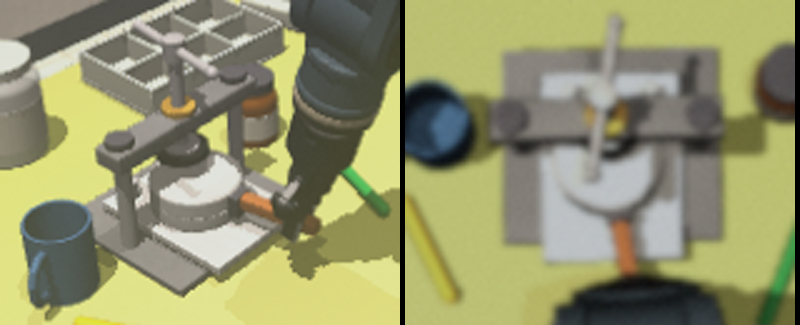

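The mould follows the gripper, but the contact stop fired early at start-up. The mould is at about (575,78), roughly 28 mm short, so I continue in small steps watching Fx.

```bash
python3 - <<'E'
from h import *
p0=sense()['position']; u=np.array([1,.07,0])
robot.servo_line(p0+20*u,velocity=50); robot.sleep(.1); st('20')
for k in range(23,45,2):
    hit=robot.servo_line(p0+k*u,velocity=25,contact_N=40); robot.sleep(.15); s=st(k)
    if hit or s['contact_force'][0]<-15: break
q,d2=cap('top','h2t'); p,d1=cap('side','h2s')
cv2.imwrite('pics/h2c.png',cv2.resize(q[130:250,190:315],None,fx=5,fy=5,interpolation=2))
E
```

```text
20 t 5.47 p [471.4  55.2  41.7] F [-1.8  0.2  6.4] M [0.1  0.13 0.12] w 17.3
23 t 5.89 p [472.1  55.2  40.6] F [-16.4  -1.9  13.9] M [-0.07  2.23  0.21] w 17.1
```

```bash
python3 - <<'E'
from h import *
p0=sense()['position']; u=np.array([1,.07,0])
for k in (2,4):
    robot.servo_line(p0+k*u,velocity=25,contact_N=40); robot.sleep(.2); st(k)
q,d2=cap('top','h3t'); p,d1=cap('side','h3s')
a=cv2.resize(p[180:270,170:280],None,fx=3.6,fy=3.6,interpolation=2); b=cv2.resize(q[140:222,210:300],None,fx=4.4,fy=4.4,interpolation=2)
o=np.zeros((370,800,3),np.uint8); o[:a.shape[0],:a.shape[1]]=a; o[:b.shape[0],402:402+b.shape[1]]=b[:370]; cv2.imwrite('pics/h3c.png',o)
E
```

```text
2 t 6.44 p [472.   55.2  39.9] F [-18.6  -2.2  17.1] M [0.06 2.27 0.33] w 16.9
4 t 6.89 p [472.3  55.2  39.1] F [-30.6  -1.8  24. ] M [-0.08  3.99  0.43] w 17.4
```

View pics/h3c.png

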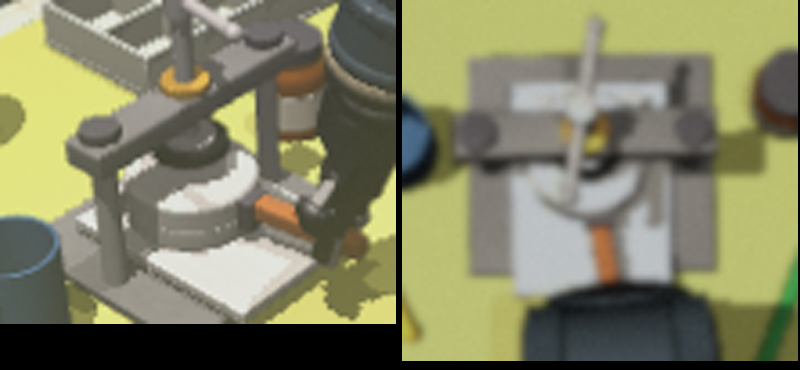

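```bash
python3 - <<'E'
from h import *
robot.open_gripper(); st('open')
o=[-105,0,101]; p=sense()['position']; y=Ro.from_euler('xyz',o,degrees=True).as_matrix()[:,1]
robot.servo_line(p-90*y,velocity=150)
robot.goto([380,-60,330],[-90,0,90]); s=st('back')
from scipy.optimize import least_squares
for n in('top','side'):
    i,dd=cap(n,'k_'+n); w=cloud(n,dd); x,y,z=np.moveaxis(w,-1,0); hs=cv2.cvtColor(i,cv2.COLOR_BGR2HSV)
    m=(x>500)&(x<595)&(y>5)&(y<150)&(z>64)&(z<82)&(hs[...,1]<90); H=cv2.convexHull(w[m][:,:2].astype(np.float32))[:,0]; H=H[H[:,0]<578]
    r=least_squares(lambda c:np.hypot(*(H-c).T)-55,[600,78],loss='soft_l1'); print(n,'mould',r.x.round(1),r.cost,H[:,0].min())
    P=w[(x>570)&(x<640)&(y>-40)&(y<200)&(z>143)&(z<154)]; print(' beam',cv2.minAreaRect(P[:,:2].astype(np.float32)))
    m=(x>380)&(x<560)&(y>0)&(y<120)&(z>45)&(z<90)&(hs[...,0]<16)&(hs[...,1]>110); P=w[m]; print(' handle',cv2.minAreaRect(P[:,:2].astype(np.float32)))
    P=w[(x>500)&(x<700)&(y>40)&(y<120)&(z>215)&(z<250)]; c=P[:,:2].mean(0); print(' bar',c, cv2.minAreaRect(P[:,:2].astype(np.float32)), np.median(P[:,2]), [np.median(P[abs(P[:,0]-604-k)<12][:,2]).round(1) for k in(-50,-30,30,50)])
E
```

```text
open t 7.66 p [476.2  55.5  40.6] F [-0.6  0.5  1. ] M [-0.04  0.2   0.03] w 85.3
back t 9.36 p [380.2 -59.8 328.6] F [-0.1 -0.9 -0.4] M [ 0.03 -0.02 -0.03] w 85.2
top mould [555.2  72.8] 0.0 500.26932
 beam ((605.5298461914062, 80.17070007324219), (41.56880187988281, 216.36788940429688), 2.501084327697754)
 handle ((493.44171142578125, 59.922786712646484), (94.33279418945312, 16.073497772216797), 9.717175483703613)
 bar [604.45524541  80.55345114] ((604.5951538085938, 80.69438171386719), (24.855854034423828, 150.18849182128906), 88.82349395751953) 235.72775474482913 [np.float64(233.8), np.float64(233.3), np.float64(235.2), np.float64(233.1)]
side mould [597.8  78.7] 45.92585504563105 501.0157
 beam ((600.8646850585938, 78.82752990722656), (43.82725143432617, 218.52716064453125), 2.44647479057312)
 handle ((488.71759033203125, 59.017669677734375), (98.18417358398438, 18.658178329467773), 11.444696426391602)
 bar [595.15960028  81.57663114] ((599.7767944335938, 78.7316665649414), (24.738155364990234, 155.09475708007812), 87.98237609863281) 233.5263086868943 [np.float64(233.2), np.float64(233.0), np.float64(233.5), np.float64(233.5)]
```

The mould is home: handle centre plus 115 mm puts its centre within about 2 mm of the screw axis in both cameras. The pin reaction was straight back (Fy about 0) and the mould is released. Now I grip the bar and make the first half turn, logging torque about the screw axis.

```bash
cat >> h.py <<'E'
C=np.array([603.,80.]); R0=45.
def pose(phi,z):  # gripping bar end at world angle phi (deg), bar centre height z
    a=np.radians(phi); return np.array([C[0]+R0*np.cos(a),C[1]+R0*np.sin(a),z-19]),[-90,0,(phi-270+180)%360-180]
def torque(n=5,F0=np.zeros(3),M0=0):
    L=[]
    for _ in range(n):
        robot.sleep(.02); s=sense(); F=s['contact_force']-F0; r=(s['position'][:2]-C)
        rn=r/np.linalg.norm(r); L.append([-(r[0]*F[1]-r[1]*F[0])/1000-(s['ft_torque'][2]-M0),F[:2]@rn,F[2],s['ft_torque'][2]])
    return np.mean(L,0)*[-1,1,1,1]
def wind(phi,z,total,step,stop=9,v=35):
    """clockwise by total deg; returns new phi,z. T>0 = resisting torque on tool about screw axis"""
    done=0
    while done<total-1e-6:
        d=min(step,total-done); done+=d; phi-=d; z-=20*d/360
        p,o=pose(phi,z); robot.servo_line(p,o,velocity=v); t=torque()
        print(round(done,1),'T Fr Fz Mz',t.round(3))
        if abs(t[0])>stop: print('STOP');break
    return phi,z
E
python3 - <<'E'
from h import *
z=228; p,o=pose(173,z)
print(p,o,robot.inverse_kinematics(p+[0,0,70],o))
robot.goto(p+[0,0,70],o); robot.servo_line(p,velocity=100); s=st('down'); print(s['joint_pos'].round(1)); print('free',torque())
p_,d_=cap('side','b1'); cv2.imwrite('pics/b1c.png',cv2.resize(p_[130:260,150:310],None,fx=4,fy=4,interpolation=2))
robot.close(); st('closed'); print('grip',torque())
phi,z=wind(173,z,20,10,1.0); print(phi,z); st()
E
```

```text
[558.33542318  85.48412045 209.        ] [-90, 0, -97] [   8.70469211   20.19717107   15.613934     85.41676293    0.
 -164.29530789]
down t 12.62 p [558.6  85.5 209.6] F [-0.7 -0.1  0.5] M [-0.01  0.01 -0.08] w 85.5
[   8.7   20.2    5.6   75.4   -0.  -164.3]
free [-0.00123417 -0.20047552 -0.06835719  0.00559643]
closed t 13.43 p [558.3  85.3 209.1] F [-1.2 -2.5  2.6] M [-0.45  0.26 -0.04] w 10.3
grip [ 0.04310961  1.26661077  3.30921883 -0.08381408]
10 T Fr Fz Mz [-0.163  0.433  3.598 -0.181]
20 T Fr Fz Mz [-0.142 -0.249  3.651 -0.132]
153 226.8888888888889
 t 14.43 p [563.  100.5 208. ] F [0.4 0.7 3.3] M [ 0.02 -0.05 -0.11] w 10.0
```

View pics/b1c.png

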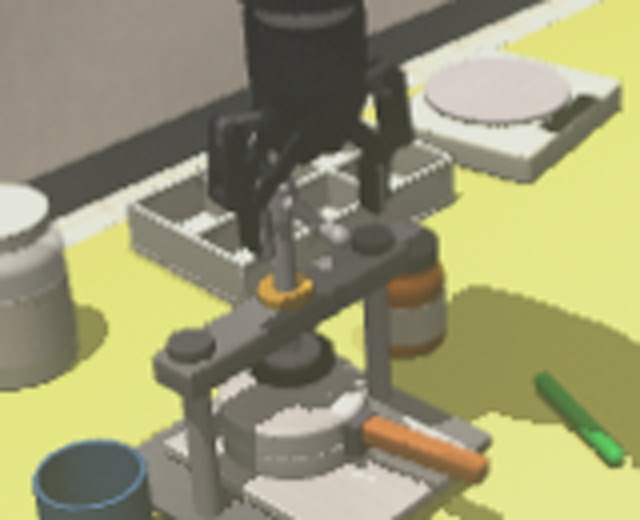

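The fingers straddle the bar correctly (crop (290,215)), and the pad is still visibly above the mould. The at-rest torque doesn't show the friction, so I look at a trace immediately after slow steps.

```bash
python3 - <<'E'
from h import *
phi,z=153,226.889
for d,v in((10,35),(10,12),(3,12),(3,12)):
    phi-=d; z-=20*d/360; p,o=pose(phi,z); t0=sense()['time']; robot.servo_line(p,o,velocity=v)
    tr=[]
    for i in range(6):
        s=sense(); F=s['contact_force']; r=s['position'][:2]-C; a=np.degrees(np.arctan2(r[1],r[0])); tr.append([s['time']-t0,(r[0]*F[1]-r[1]*F[0])/1000,s['ft_torque'][2],a-phi,-90-phi-180-s['tcp_rot'][2]]); robot.sleep(.03)
    print(d,v); print(np.round(tr,3))
print(phi,z)
p_,d_=cap('top'); w=cloud('top',d_); x,y,zz=np.moveaxis(w,-1,0); P=w[(x>600)&(x<690)&(y>0)&(y<120)&(zz>212)&(zz<240)]; print(P.mean(0),np.degrees(np.arctan2(P[:,1]-80,P[:,0]-603))[np.hypot(P[:,0]-603,P[:,1]-80)>30].round())
E
```

```text
10 35
[[ 3.75000e-01 -3.10000e-02 -1.01000e-01 -2.73000e-01 -2.86037e+02]
 [ 4.08000e-01 -5.40000e-02 -7.50000e-02 -2.49000e-01 -2.86047e+02]
 [ 4.42000e-01 -5.00000e-02 -1.06000e-01 -2.79000e-01 -2.86050e+02]
 [ 4.75000e-01 -7.30000e-02 -7.40000e-02 -2.09000e-01 -2.86047e+02]
 [ 5.08000e-01 -1.00000e-01 -5.80000e-02 -2.57000e-01 -2.86041e+02]
 [ 5.42000e-01 -6.60000e-02 -8.10000e-02 -2.23000e-01 -2.86038e+02]]
10 12
[[ 8.08000e-01  6.60000e-02  1.04000e-01  2.82000e-01 -2.65983e+02]
 [ 8.42000e-01  9.70000e-02  8.70000e-02  2.65000e-01 -2.65985e+02]
 [ 8.75000e-01  7.70000e-02  1.10000e-01  2.73000e-01 -2.65986e+02]
 [ 9.08000e-01  4.50000e-02  1.13000e-01  3.23000e-01 -2.65983e+02]
 [ 9.42000e-01  5.00000e-02  1.49000e-01  2.83000e-01 -2.65988e+02]
 [ 9.75000e-01  3.00000e-02  1.38000e-01  2.66000e-01 -2.65983e+02]]
3 12
[[ 3.50000e-01  5.70000e-02  1.27000e-01  1.75000e-01 -2.59979e+02]
 [ 3.83000e-01  1.90000e-02  1.55000e-01  1.92000e-01 -2.59986e+02]
 [ 4.17000e-01  3.00000e-03  1.38000e-01  1.54000e-01 -2.59986e+02]
 [ 4.50000e-01  4.40000e-02  1.53000e-01  1.88000e-01 -2.5998
[... 155 characters left out ...]
0000e-01  4.80000e-02  1.26000e-01  1.51000e-01 -2.53981e+02]
 [ 3.83000e-01  2.80000e-02  1.56000e-01  1.33000e-01 -2.53984e+02]
 [ 4.17000e-01  3.00000e-02  1.23000e-01  1.35000e-01 -2.53990e+02]
 [ 4.50000e-01  4.90000e-02  6.60000e-02  1.46000e-01 -2.53988e+02]
 [ 4.83000e-01  9.00000e-03  1.37000e-01  1.18000e-01 -2.53988e+02]
 [ 5.17000e-01 -4.00000e-03  7.30000e-02  1.37000e-01 -2.53987e+02]]
127 225.4445555555556
[637.13172866  38.00371246 231.13816799] [-47. -49. -51. -47. -49. -50. -52. -44. -47. -50. -51. -53. -54. -45.
 -48. -50. -52. -54. -56. -58. -45. -46. -52. -53. -54. -56. -42. -46.
 -49. -52. -53. -56. -44. -47. -50. -51. -55. -55. -45. -50. -52. -58.
 -51. -55. -57. -57.]
```

The bar follows the gripper (far end measured at -51°, expected -53°). The torque relaxes once motion stops, so static readings are useless. I'll wind gripped to 170° (contact can't come before 180°). After that I'll push with one open finger at a known radius, where force = torque / r, using `contact_N` as an in-motion torque limit: free about 7.8 N, target about 12.4 N, dent about 15.6 N.

```bash
cat >> h.py <<'E'
RE=54.
def ppose(phi,z,back=0,dl=-8):  # open-gripper push on the bar end at angle phi; back = gap behind bar (mm)
    a=np.radians(phi); er=np.array([np.cos(a),np.sin(a)]); et=np.array([-er[1],er[0]])
    y=np.radians(phi+90+dl); xt=np.array([np.cos(y),np.sin(y)]); rt=np.array([xt[1],-xt[0]])
    c=C+RE*er+(6+back)*et-42.7*xt-11*rt
    return np.array([*c,z-31]),[-90,0,(phi+90+dl+180)%360-180]
def ft(phi):  # tangential (ccw) and radial force on tool
    a=np.radians(phi); F=np.mean([(robot.sleep(.01),sense()['contact_force'])[1] for _ in range(4)],0)
    return F[1]*np.cos(a)-F[0]*np.sin(a), F[0]*np.cos(a)+F[1]*np.sin(a)
E
python3 - <<'E'
from h import *
phi,z=127,225.4446
for d in [12]*10+[4]:
    phi-=d; z-=20*d/360; p,o=pose(phi,z); robot.servo_line(p,o,velocity=40)
s=st('170deg'); print(phi,z,s['joint_pos'].round(1))
robot.open_gripper(); 
p,o=ppose(phi,z,back=10); robot.servo_line(p,o,velocity=60); print('bg',ft(phi)); st()
for k in range(5):   # advance until touching
    hit=robot.servo_line(*[ppose(phi,z,back=10-4*(k+1))[0]],velocity=20,contact_N=5); print(10-4*(k+1),hit,ft(phi))
    if hit: break
q,d_=cap('top','p1'); cv2.imwrite('pics/p1c.png',cv2.resize(q[110:230,190:320],None,fx=5,fy=5,interpolation=2))
st()
E
```

```text
170deg t 21.25 p [649.5  82.1 199.8] F [14.9  0.2  0.1] M [ 0.01 -2.76  0.11] w 10.3
3 218.5557111111112 [ 7.2 31.6 21.7 79.9 -0.   4.3]
bg (np.float64(0.07028611964143112), np.float64(-0.34066575775082947))
 t 22.62 p [641.5  57.4 187.8] F [-0.3 -0.  -0.4] M [-0.03  0.    0.06] w 85.0
6 False (np.float64(0.09498019666242469), np.float64(-0.245776773022))
2 False (np.float64(0.060707393750177606), np.float64(-0.023496184433263553))
-2 True (np.float64(2.2744931798522745), np.float64(0.7970843873757919))
 t 23.74 p [641.8  45.8 187. ] F [0.6 2.4 1.6] M [ 0.51 -0.1   0.03] w 85.3
```

View pics/p1c.png

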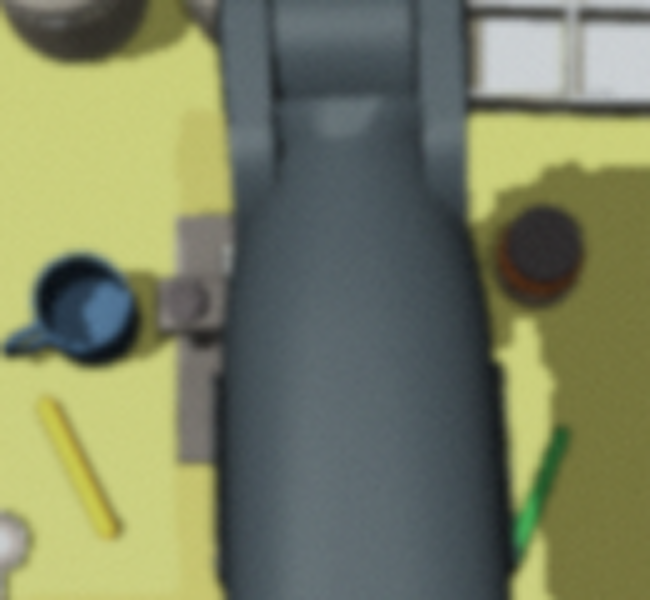

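The arm hides the press from the top (the picture shows only the forearm), but contact was felt where expected. The 15 N radial load at 170° says the axis is about 2 mm farther out, so I set C=(605,80). Next I calibrate the free push force before 180°.

```bash
sed -i 's/^C=np.array.*/C=np.array([605.,80.])/' h.py; python3 - <<'E'
from h import *
phi,z=1.5,218.47
robot.servo_line(*ppose(phi,z),velocity=15); print('start',ft(phi))
for thr in (5,6.5,8,10):
    f0=ft(phi); n=phi-4; p,o=ppose(n,z-20*4/360)
    hit=robot.servo_line(p,o,velocity=15,contact_N=thr); s=sense(); F=s['contact_force']
    # where are we: nearest phi from yaw
    now=((s['tcp_rot'][2]-90+8)+180)%360-180
    print(thr,hit,'F0',np.round(f0,1),'Fend',F.round(1),'phi',round(now,1),'settled',np.round(ft(now),1)); z-=20*(phi-now)/360; phi=now
print(phi,z,sense()['time'])
E
```

```text
start (np.float64(1.8445792063538917), np.float64(-0.9300318390919579))
5 True F0 [ 2.2 -0.5] Fend [1.3 0.6 1.9] phi -1.0 settled [1.5 0.2]
6.5 False F0 [1.8 0.3] Fend [ 0.4  5.7 -0.6] phi -5.0 settled [ 5.4 -0.9]
8 False F0 [ 5.2 -1.4] Fend [-0.3  5.4 -0.8] phi -9.0 settled [ 5.7 -0.7]
10 False F0 [ 5.7 -0.9] Fend [-0.4  5.5 -1.3] phi -12.9 settled [ 5.9 -0.4]
-12.930580407657942 217.66830108846344 25.7167
```

Push mode works. The free force is a repeatable 5.5–5.9 N settled, and about 7.2 N moving (expected 7.8). I continue in small steps, watching for the rise.

```bash
python3 - <<'E'
from h import *
phi,z=-12.93,217.668; f0=ft(phi)[0]; L=[]
try:
  while phi>-162:
    n=phi-5; p,o=ppose(n,z-20*5/360)
    hit=robot.servo_line(p,o,velocity=20,contact_N=max(3.5,12-f0)); s=sense()
    now=((s['tcp_rot'][2]-90+8)+180)%360-180
    if now>phi+90: now-=360
    z-=20*(phi-now)/360; phi=now; f0,fr=ft(phi); L.append((round(phi,1),round(f0,1),round(fr,1),int(hit)))
    if hit or f0>7.8: break
except robot.MotionError as e: print('ME',e)
print(L); print(phi,z,sense()['time'],sense()['joint_pos'].round(1))
E
```

```text
ME the arm cannot follow that straight line within its joint ranges
[(np.float64(-17.9), np.float64(5.4), np.float64(-0.2), 0), (np.float64(-22.9), np.float64(5.6), np.float64(-0.2), 0), (np.float64(-27.9), np.float64(5.4), np.float64(-0.0), 0), (np.float64(-32.9), np.float64(5.9), np.float64(0.5), 0), (np.float64(-37.9), np.float64(6.0), np.float64(0.6), 0), (np.float64(-42.9), np.float64(5.7), np.float64(1.0), 0), (np.float64(-47.9), np.float64(6.0), np.float64(1.2), 0), (np.float64(-52.9), np.float64(6.0), np.float64(1.2), 0), (np.float64(-57.9), np.float64(6.3), np.float64(2.0), 0), (np.float64(-62.9), np.float64(6.0), np.float64(2.4), 0), (np.float64(-67.9), np.float64(5.8), np.float64(2.6), 0), (np.float64(-72.9), np.float64(5.7), np.float64(2.0), 0), (np.float64(-77.9), np.float64(5.6), np.float64(2.7), 0), (np.float64(-83.0), np.float64(6.1), np.float64(3.7), 0), (np.float64(-88.0), np.float64(6.7), np.float64(3.7), 0), (np.float64(-93.1), np.float64(6.4), np.float64(2.7), 0), (np.float64(-98.1), np.float64(6.1), np.float64(3.4), 0), (np.float64(-103.1), np.float64(6.4), np.float64(4.5), 0), (np.float64(-108.2), np.float64(6.4), np.float64(4.6), 0), (np.float64(-113.2), np.float64(6.2), np.float64(3.9), 0), (np.float64(-118.3), np.float64(6.1), np.float64(4.1), 0), (np.float64(-123.4), np.float64(6.4), np.float64(4.3), 0), (np.float64(-128.4), np.float64(6.6), np.float64(5.1), 0), (np.float64(-133.5), np.float64(6.4), np.float64(4.3), 0), (np.float64(-138.5), np.float64(6.3), np.float64(4.7), 0), (np.float64(-143.6), np.float64(6.3), np.float64(4.9), 0), (np.float64(-148.7), np.float64(5.9), np.float64(4.7), 0), (np.float64(-153.7), np.float64(5.5), np.float64(4.1), 0), (np.float64(-158.8), np.float64(5.9), np.float64(4.2), 0)]
-158.76231510669908 209.56620471629455 37.5917 [ 1.000e+01  2.090e+01  2.000e+00  7.120e+01 -1.000e-01  1.768e+02]
```

0.92 turn done and still free. The wrist is at its limit, so I regrip onto the other bar end, take a side look at the pad on the way, and continue.

```bash
python3 - <<'E'
from h import *
phi,z=-158.76,209.566
robot.servo_line(ppose(phi,z,back=10)[0],velocity=60)
robot.servo_line(ppose(phi,z,back=10)[0]+[0,0,75],velocity=150)
q,d=cap('side','r1'); cv2.imwrite('pics/r1c.png',cv2.resize(q[150:280,150:310],None,fx=4,fy=4,interpolation=2))
phi+=180; p,o=ppose(phi,z,back=14)
robot.goto(p+[0,0,75],o); st('over'); robot.servo_line(p,velocity=100); f=ft(phi); st('down')
for b in np.arange(11,-8,-3):
    hit=robot.servo_line(ppose(phi,z,back=b)[0],velocity=15,contact_N=5); f=ft(phi); print(b,hit,np.round(f,1))
    if hit or f[0]>2: break
print(sense()['joint_pos'].round(1),sense()['time'])
E
```

```text
over t 41.29 p [647.1  74.2 253.5] F [-0.   0.1 -0.3] M [ 0.03  0.01 -0.02] w 84.8
down t 42.23 p [647.6  74.2 179.4] F [ 0.8  0.2 -0.4] M [-0.01  0.02  0.01] w 85.5
11 False [-0.4  0.1]
8 False [-0.1  0.3]
5 False [ 0.1 -0.2]
2 False [-0.3  0.1]
-1 True [1.8 0.8]
[ 5.4 32.  19.2 77.3  0.1 -7.9] 44.0167
```

View pics/r1c.png

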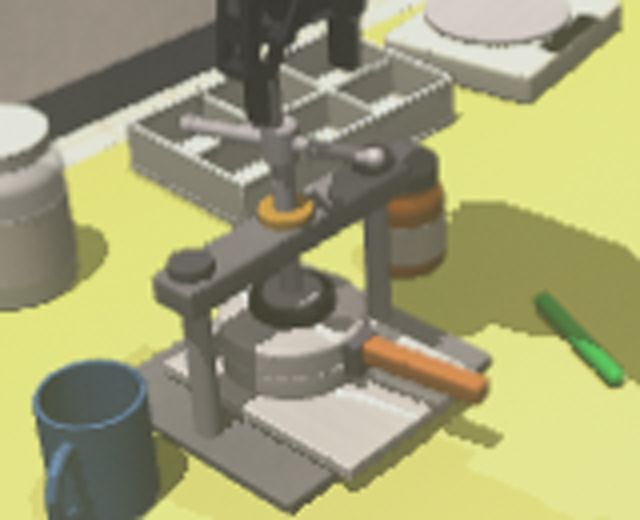

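The pad (crop (290,298)) is now just above the mould, and the mould is still in place. I continue pushing in fine steps.

```bash
cat > push.py <<'E'
from h import *
def run(phi,z,step,fstop,Fm,end):
    f0=ft(phi)[0]; L=[]
    while phi>end and sense()['time']<62:
        p,o=ppose(phi-step,z-20*step/360)
        hit=robot.servo_line(p,o,velocity=20,contact_N=max(3,Fm-f0)); Fm_=sense()
        now=((Fm_['tcp_rot'][2]-82)+180)%360-180
        z-=20*(phi-now)/360; phi=now; f0,fr=ft(phi); L.append((float(round(phi,1)),float(round(f0,1)),float(round(fr,1)),int(hit)))
        if hit or f0>fstop: break
    print(*L); print(phi,z,sense()['time'])
E
python3 - <<'E'
from push import *
run(21.24,209.566,4,8.0,11.5,-95)
E
```

```text
(17.2, 4.9, 0.5, 0) (13.2, 5.6, -0.0, 0) (9.2, 5.0, 0.3, 0) (5.2, 5.3, -0.1, 0) (1.2, 5.4, 0.3, 0) (-2.8, 5.3, 0.2, 0) (-6.8, 5.5, 0.4, 0) (-10.8, 6.0, 0.6, 0) (-14.8, 5.6, 0.8, 0) (-18.8, 5.3, 0.9, 0) (-22.8, 6.6, 0.6, 0) (-26.8, 7.7, 0.5, 0) (-30.8, 9.2, 0.7, 0)
-30.75010215137317 206.67766099159041 48.725
```

Clear bite: the force has risen 3.7 N over 12°, at the expected slope, so T is up about 0.20 N·m, or about 62 N. A final 3° brings it to about 78 N, then I back away.

```bash
python3 - <<'E'
from push import *
run(-30.75,206.678,3,8.0,13.5,-33)
s=sense(); phi=((s['tcp_rot'][2]-82)+180)%360-180; z=s['position'][2]+31
robot.servo_line(ppose(phi,z,back=12)[0],velocity=60); st('off')
robot.servo_line(sense()['position']+[0,0,90],velocity=150)
robot.goto([380,-150,330],[-90,0,90]); st('clear')
q,d=cap('side','z1'); t,dt=cap('top','z1t')
a=cv2.resize(q[150:280,150:310],None,fx=2.5,fy=2.5,interpolation=2); b=cv2.resize(t[130:230,190:315],None,fx=3.2,fy=3.2,interpolation=2)
o=np.zeros((325,800,3),np.uint8); o[:,:400]=a; o[:b.shape[0],400:400+b.shape[1]]=b; cv2.imwrite('pics/z1c.png',o)
for n,i,dd in(('side',q,d),('top',t,dt)):
    w=cloud(n,dd); x,y,z=np.moveaxis(w,-1,0); hs=cv2.cvtColor(i,cv2.COLOR_BGR2HSV)
    P=w[(x>380)&(x<560)&(y>0)&(y<120)&(z>45)&(z<90)&(hs[...,0]<16)&(hs[...,1]>110)]; print(n,cv2.minAreaRect(P[:,:2].astype(np.float32)))
    P=w[(x>520)&(x<690)&(y>0)&(y<160)&(z>195)&(z<240)]; v=np.linalg.svd(P[:,:2]-P[:,:2].mean(0))[2][0]; print(' bar',np.degrees(np.arctan2(v[1],v[0])))
E
```

```text
(-33.7, 10.0, 0.8, 0)
-33.73919751403287 206.5119334714426 49.075
off t 49.42 p [623.4  40.6 175.3] F [ 0.2 -0.  -0.1] M [ 0.04  0.02 -0.  ] w 85.1
clear t 51.38 p [ 380.4 -149.8  329.6] F [0.4 0.9 0.9] M [ 0.07 -0.    0.01] w 85.4
side ((488.44354248046875, 58.63864517211914), (97.37850189208984, 16.938541412353516), 10.891022682189941)
 bar 149.7385493753626
top ((493.7347717285156, 60.268653869628906), (94.18527221679688, 15.612942695617676), 9.627378463745117)
 bar 149.67254063323946
```

View pics/z1c.png

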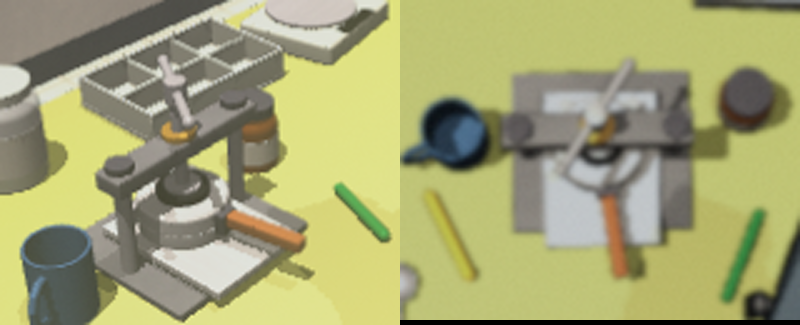

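```bash
python3 -c "
from h import *
robot.finish_job()"
```

```text
the job is handed in; nothing more can be done
```

I slid the mould home against both stop pins by its handle, wound the T-handle down until the pad bit, and handed the job in at about 51 s. By my estimate the mould is clamped at about 70–75 N; the interface reports no verdict and I could not measure the clamp force directly.

- **Mould home:** It stopped hard against the pins with about 30 N straight back and almost no sideways force. Both cameras put its centre within about 2 mm of the screw axis. The final pictures show it had not moved during winding (within about 1 mm).
- **Winding:** I turned the handle about 1.06 turns clockwise: 170° gripped, then pushed with one open finger, changing bar ends once. I pushed because torque readings while gripping faded as soon as the arm stopped.
- **Clamp force:** The free push force was a steady 5.5 N. It rose from about 1.05 turns at the expected rate to 10.0 N, which is about 0.24 N·m extra.
- **Other things:** The gripper is open and well clear, touching nothing. The last pictures show the mug, jar and pens where they were. I did not check the tin, spoon and bowl in the final pictures, but the arm went nowhere near them.

**What disagreed:**
- **Contact stop:** The first one, while sliding the mould, fired early, so I finished that slide in small steps.
- **Screw axis:** It was about 2 mm off my first estimate, and I corrected it after a sideways load of 15 N during winding.
- **Bar angle:** The cameras put the bar at -30°, while the tool indicated about -34°. If that is spring-back, the clamp force would be somewhat lower, but I expect it is still above 40 N.

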